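# Pop the draught lid of the carat balance

## Task

Open the carat balance for the next stone: with a fingertip, gently press the white ribbed thumb pad at the front edge of its latched draught lid all the way down, once, then take the finger away and let the lid swing up by itself. Wait clear of it long enough to see that it stays wide open. Do not pull or push the lid open and do not push it down again once it has popped; the balance and the mug, gem jar, brass weight and tweezers around it stay where they are.

Things in the scene. Friction and masses are not known exactly. Their poses are not given: they have to be found in the camera images.
- balance: white carat balance, loose on rubber feet, 1.6 kg or so, 215 mm deep (x), 165 mm wide (y). Origin: centre of its underside. Front (-x): sloping key panel, 37 mm high at the front edge, 58 mm where it meets the deck 80 mm behind. The deck carries the weighing chamber under a black-framed lid with a clear window, 122 mm deep, 128 mm wide; shut, frame top 85 mm high, front edge at x = -24 mm
- lid_pad (a point): centre of the top of the white ribbed thumb pad on the lid's black front bar; pad 22 mm (balance x) by 44 mm (balance y), 2 mm proud. It moves with the lid; lid shut, it is 87 mm above the bench at x = -10, y = 0 mm in the balance's frame. Press it straight down to work the push-push latch below it: down 3 mm (about 3 N) or more, to a firm stop at 5 mm (about 4 N), then let it come up
- hinge (a point): middle of the lid's hinge axis at the rear of the balance (x = 98, y = 0, z = 82 mm in its frame); the axis runs along the balance's y. The lid's front edge swings up and back, away from the key panel; fully open it stands about 195 mm above the bench and 50 mm in front of the hinge
- lid (a joint): lid angle, rad: 0 latched shut, positive open, to a stop at 1.15, where a spring holds it; pressed, negative, to a stop at -0.046. Pressed beyond about -0.027 and released, the latch lets go: the lid follows the finger up with under 3 N and opens fully in about 1.5 s. A shorter press leaves it latched. Once open, pressing it down to the stop latches it shut again
- latch_pin (a joint): sideways place, m, of the small follower pin hidden in the latch: 0 latched; +0.003 to +0.005 once the latch has let go and while the lid is open, up to +0.008 for a moment as the lid rises. It goes below -0.003 only if the popped lid is pushed down into its latch again
- mug: speckled stoneware mug, 78 mm across, 88 mm tall, with a handle; origin at the centre of its foot. Not to be moved
- gem_jar: small round glass jar with a black cap, 42 mm across, 36 mm tall; origin at the centre of its underside. Not to be moved
- weight: brass 100 g check weight with a knob, 25 mm across, 36 mm tall; origin at the centre of its underside. Not to be moved
- tweezers: steel tweezers lying flat, 150 mm long, up to 14 mm wide and 8 mm high, tips to their +x; origin near mid-length at bench height. Not to be moved

How it is judged:
By the outcome, as a careful person would: the job done as asked, in the order asked, and still so for the second after the job is handed in, with the robot touching nothing.
It also fails if it takes over 32 s, if anything falls off the work surface, if the arm or the gripper's body presses on something with over 40 N, if the wrist force passes 120 N, or if a joint passes its speed limit or range.

## Robot

A 7-joint arm with a two-finger parallel gripper is mounted at the origin on the work surface. World frame = base frame: x ahead of the robot, y to its left, z up, the work surface at z = 0. Lengths are in m, angles in rad, forces in N, time in s.
With the tool pointing down it reaches from about 0.375 to 0.925 m from the base axis. Payload 3.1 kg.
Tool frame: the origin (TCP) lies at the very end of the fingers, on their centre line; the grasp point (between the pads) lies 19 mm behind it; z points along the fingers, y is the line along which they close (so a half turn about z gives the same grasp; the last joint's range is limited). The gripper opens to 85 mm and grips with 20 to 120 N. Pads are 22 mm wide; open, the fingers measure 114 mm over their backs; the gripper's body (76 mm by 85 mm) begins 54 mm behind the grasp point. The pads swing forward as they close: fully open they stand 13 mm farther back than shut.
Start: joints at [-1.232, 0.383, 0.044, 1.598, -0.018, 1.161, -0.05], TCP at [0.275, 0.589, 0.194] pointing down, gripper open.
Joint ranges: [-2.61, 2.61], [-0.41, 2.15], [-1.48, 1.57], [0, 2.5], [-1.57, 4.71], [0.05, 1.97], [-2.85, 2.85]. Speed limits (rad/s): [2.79, 2.79, 3.14, 3.14, 3.14, 3.14, 3.14].

## Interface

Orientations are given as a rotation vector (axis times angle).
In Python, from plant import ctrl gives the robot as it stands.
- The arm moves only by the tool arm_command, never from a script. Its argument "plan" is a list of rows, each a list of 2 entries, a list of its own where there are three numbers: the shift along the tool's x, y, z in m, then the turn, a rotation vector about the tool's x, y, z in degrees. In form: [[[dx, dy, dz], [ax, ay, az]], ...]. A call has 1 to 5 rows; each row shifts and turns the commanded pose from where the row before left it, along the tool's axes as they then stand; what a row does not reach is not made up. A row lasts 1/12 s, in which the tool goes at most 41.7 mm and 7.16 degrees, less where a joint would pass 70% of its speed; a pose out of reach is approached as far as the arm can. A call with a gripper value outside its range is refused whole. "claw" is the opening, from 0 (shut) to 1 (fully open), set as the call begins (left out, the last holds). The fingers move at their own pace and stop on an object; "grip_force" is the grip in N (left out, the last holds). Time passes only in rows, so rows that do not move let the fingers close. It gives the time, the measured TCP pose, the force, the opening and the grip force at its end, in the units of the state.
- ctrl.observe(): the state, without advancing time (a new reading comes with each control period).
- ctrl.snapshot(name): name is "scene" or "top"; returns a dict with "image" (384x512x3 uint8, red, green, blue), "range_z" (384x512 float32, m along the optical axis (not along the pixel's ray), 0 where there is no reading), "vfov" (degrees; the focal length in pixels is half the picture's height over the tangent of half this angle, whatever the lens; pixels are square), "cx", "cy" (the principal point, pixels), "distortion" ([k1, k2, p1, p2, k3] as OpenCV has them; the pictures are not rectified), "rvec" (rotation vector, rad) and "tvec" (3), from world to camera coordinates, as OpenCV has them. Camera axes: x right, y down, z forward; pixel columns grow to the right and rows downward; lengths in m; the calibration is good to about 2 mm. A picture is of the moment at which its call begins.
- ctrl.hand_in(): hands the job in; it is judged then, once.
The state is a dict: "clock": time; "q": joint angles; "dq": joint speeds; "tau": joint torques, N m; "tcp_pos": TCP position; "orientation": TCP orientation; "ft_force": force on the tool from outside, world axes, zero at the start; "ft_torque": the same for the moment, N m; "width": opening from 0.0 (shut) to 1.0 (fully open); "gripper_force": force on a finger pad.
Only numpy, scipy, OpenCV 4.12 (cv2) and the standard library are available. Lean on these libraries where they do the work, as an engineer would, in place of code of your own. Each camera call takes 0.05 s, during which the arm holds its last target. There are 200 camera calls.

## Working session

There is one attempt and no reset: what is moved stays moved. The work goes in short steps, Python scripts to look and compute and a tool call to move; the robot and the scene stay as the last step left them, time stands still between calls to the robot, and variables do not carry over. Pictures are saved under pics/ and viewed, at most 10 in all, crops included, and the job is handed in when it is done.

Besides the shell and the picture viewer there is one more tool, called after ">>>" in YAML: its name, and indented under it one key for each argument. arm_command: Moves the arm, as the interface text tells. Its arguments: {"type":"object","properties":{"plan":{"type":"array","items":{"type":"array"}},"claw":{"type":"number"},"grip_force":{"type":"number"}},"required":["plan"]}

```bash
mkdir -p pics; ls; cat > h.py <<'E'
import numpy as np, cv2, pickle
from plant import ctrl
def snap(name,tag):
    s=ctrl.snapshot(name); pickle.dump(s,open(f'pics/{tag}.pkl','wb')); cv2.imwrite(f'pics/{tag}.png',s['image'][:,:,::-1]); return s
def cam(s):
    f=s['image'].shape[0]/2/np.tan(np.radians(s['vfov'])/2)
    return np.array([[f,0,s['cx']],[0,f,s['cy']],[0,0,1]]),np.array(s['distortion'],float),cv2.Rodrigues(np.array(s['rvec'],float))[0],np.array(s['tvec'],float).ravel()
def ray(s,uv):
    K,d,R,t=cam(s); p=cv2.undistortPoints(np.array(uv,float).reshape(-1,1,2),K,d).reshape(-1,2)
    return -R.T@t, np.c_[p,np.ones(len(p))]@R
def onplane(s,uv,z):
    c,r=ray(s,uv); return c+r*((z-c[2])/r[:,2])[:,None]
def bydepth(s,uv):
    c,r=ray(s,uv); uv=np.array(uv).reshape(-1,2).astype(int); return c+r*s['range_z'][uv[:,1],uv[:,0]][:,None]
def proj(s,P):
    K,d,R,t=cam(s); return cv2.projectPoints(np.array(P,float).reshape(-1,1,3),R,t,K,d)[0].reshape(-1,2)
E
python3 - <<'E'
from h import *
for n in('top','scene'):
    s=snap(n,n+'0'); c,_=ray(s,[[256,192]]); print(n,c)
o=ctrl.observe(); print(o['clock'],o['tcp_pos'],o['orientation'],o['ft_force'],o['width'])
a=cv2.imread('pics/top0.png');b=cv2.imread('pics/scene0.png')
E
```

```text
pics
top [0.45529808 0.024231   1.11410984]
scene [0.97872688 0.3928788  0.69309804]
0.1 [0.27457132 0.58812438 0.19310339] [-0.68042897 -3.06663441  0.00373408] [-0.31357514 -0.26251356  0.01264527] 1.001858057485469
```

View pics/top0.png

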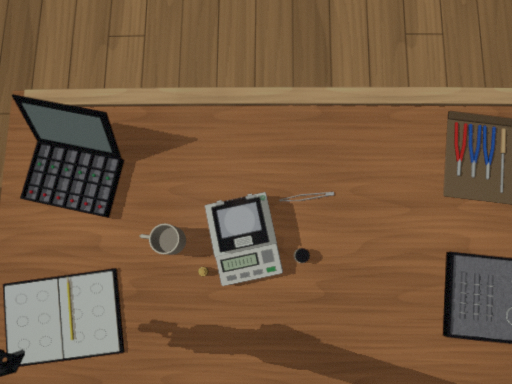

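View pics/scene0.png

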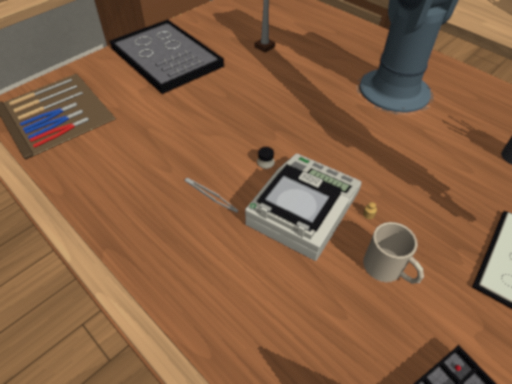

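The top view shows the balance centred near (243,240), with its key panel at the bottom (the robot's side) and the white pad near (243,241). Around it are the mug (167,240), the weight (203,271), the jar (302,256) and the tweezers (308,197). Next I'll measure the pad and the axes.

```bash
python3 - <<'E'
from h import *
s=pickle.load(open('pics/top0.pkl','rb')); im=s['image']
g=im.max(2)
# black frame
m=np.zeros_like(g); m[190:260,205:275]=(g[190:260,205:275]<60)*255
n,l,st,ce=cv2.connectedComponentsWithStats(m); k=1+np.argmax(st[1:,4]); print('frame',st[k],ce[k])
c=cv2.findContours((l==k).astype('uint8'),cv2.RETR_EXTERNAL,cv2.CHAIN_APPROX_NONE)[0][0]
box=cv2.boxPoints(cv2.minAreaRect(c)); B=onplane(s,box,.085); print(box.round(1).tolist(),B.round(4).tolist(),np.linalg.norm(np.diff(B,axis=0),axis=1))
# pad
m=np.zeros_like(g); m[234:250,230:257]=(g[234:250,230:257]>130)*255
n,l,st,ce=cv2.connectedComponentsWithStats(m); print(st[1:].tolist(),ce[1:].tolist())
k=1+np.argmax(st[1:,4]); P=onplane(s,ce[k],.087); print('pad',P, bydepth(s,ce[k].round()))
c=np.argwhere(l==k)[:,::-1]; pb=cv2.boxPoints(cv2.minAreaRect(c.astype('float32'))); print(onplane(s,pb,.087).round(4).tolist())
for nm,uv,z in(('mug',(167,240),.088),('weight',(203,271),.036),('jar',(302,256),.036),('tw',(308,197),.004)): print(nm,onplane(s,uv,z),bydepth(s,uv))
print(proj(pickle.load(open('pics/scene0.pkl','rb')),P))
a=cv2.resize(im[185:290,195:320,::-1],None,fx=6,fy=5.7,interpolation=cv2.INTER_CUBIC); cv2.imwrite('pics/c1.png',a)
sc=pickle.load(open('pics/scene0.pkl','rb'))['image'][150:260,230:370,::-1]; cv2.imwrite('pics/c2.png',cv2.resize(sc,None,fx=5,fy=5,interpolation=cv2.INTER_CUBIC))
E
```

```text
frame [212 197  57  55 903] [239.8482835  224.88593577]
[[210.0, 204.10000610351562], [258.20001220703125, 193.8000030517578], [268.3999938964844, 241.39999389648438], [220.1999969482422, 251.6999969482422]] [[0.5984, 0.1804, 0.085], [0.6257, 0.0572, 0.085], [0.5042, 0.0303, 0.085], [0.4774, 0.1513, 0.085]] [0.12627289 0.12441405 0.1239334 ]
[[230, 234, 7, 2, 9], [235, 236, 18, 11, 139], [250, 248, 7, 2, 10]] [[232.44444444444446, 234.22222222222223], [243.0359712230216, 241.0503597122302], [253.6, 248.7]]
pad [[0.50455897 0.09403789 0.087     ]] [[0.50470596 0.09416087 0.08655321]]
[[0.5105, 0.1171, 0.087], [0.5191, 0.0755, 0.087], [0.4989, 0.0712, 0.087], [0.4903, 0.1127, 0.087]]
mug [[0.50542908 0.28705166 0.088     ]] [[0.50945925 0.30818056 0.00550811]]
weight [[0.4278232  0.20154396 0.036     ]] [[0.42777218 0.20187325 0.03399784]]
jar [[ 0.46921155 -0.05763044  0.036     ]] [[ 0.46919956 -0.05755986  0.03692952]]
tw [[ 0.63067535 -0.07764305  0.004     ]] [[ 6.31308737e-01 -7.80109746e-02 -9.22290721e-06]]
[[311.27254205 178.59834435]]
```

View pics/c2.png

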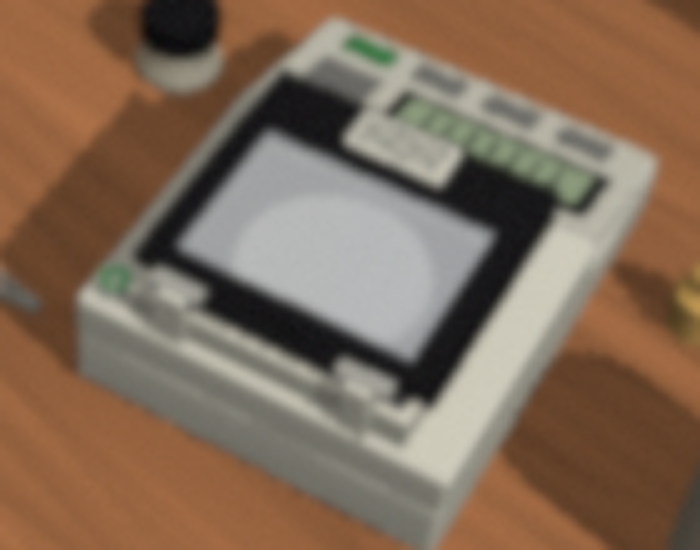

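The pad centre is (0.5046, 0.0940, 0.087). Plane and depth readings agree, and the scene projection lands on the pad. The balance yaw is about 13°. Now closing the fingers and moving above it.

>>> arm_command:
  plan:
    - [[-0.02, -0.017, 0], [0, 0, 0]]
    - [[-0.02, -0.017, 0], [0, 0, 0]]
    - [[-0.02, -0.017, 0], [0, 0, 0]]
    - [[-0.02, -0.017, 0], [0, 0, 0]]
    - [[-0.02, -0.017, 0], [0, 0, 0]]
  claw: 0

```text
clock: 0.52
tcp_pos: [0.3297, 0.468, 0.1937]
orientation: [-0.68, -3.067, 0.002]
ft_force: [0.9, 0.8, 0.2]
width: 0.292
gripper_force: 0.0
```

>>> arm_command:
  plan:
    - [[-0.02, -0.017, 0], [0, 0, 0]]
    - [[-0.02, -0.017, 0], [0, 0, 0]]
    - [[-0.02, -0.017, 0], [0, 0, 0]]
    - [[-0.02, -0.017, 0], [0, 0, 0]]
    - [[-0.02, -0.017, 0], [0, 0, 0]]

```text
clock: 0.93
tcp_pos: [0.3843, 0.3487, 0.1939]
orientation: [-0.68, -3.066, 0.001]
ft_force: [0.2, 0.2, 0.2]
width: 0.001
gripper_force: 0.0
```

>>> arm_command:
  plan:
    - [[-0.02, -0.017, 0], [0, 0, 0]]
    - [[-0.02, -0.017, 0], [0, 0, 0]]
    - [[-0.02, -0.017, 0], [0, 0, 0]]
    - [[-0.02, -0.017, 0], [0, 0, 0]]
    - [[-0.02, -0.017, 0], [0, 0, 0]]

```text
clock: 1.35
tcp_pos: [0.4388, 0.2295, 0.1939]
orientation: [-0.68, -3.066, 0.001]
ft_force: [0.7, 0.4, -0.2]
width: -0.003
gripper_force: 0.0
```

>>> arm_command:
  plan:
    - [[-0.02, -0.017, 0], [0, 0, 0]]
    - [[-0.02, -0.017, 0], [0, 0, 0]]
    - [[-0.02, -0.017, 0], [0, 0, 0]]
    - [[-0.02, -0.017, 0], [0, 0, 0]]
    - [[-0.02, -0.017, 0], [0, 0, 0]]

```text
clock: 1.77
tcp_pos: [0.4934, 0.1103, 0.1939]
orientation: [-0.68, -3.066, 0.001]
ft_force: [-0.1, 0.2, -0.6]
width: 0.003
gripper_force: 0.0
```

>>> arm_command:
  plan:
    - [[0, 0, 0], [0, 0, -7]]
    - [[0, 0, 0], [0, 0, -7]]
    - [[0, 0, 0], [0, 0, -7]]
    - [[0, 0, 0], [0, 0, -7]]
    - [[0, 0, 0], [0, 0, -7]]

```text
clock: 2.18
tcp_pos: [0.493, 0.1114, 0.1938]
orientation: [0.282, -3.128, 0.001]
ft_force: [0.2, 0.7, 0.4]
width: 0.003
gripper_force: 0.0
```

>>> arm_command:
  plan:
    - [[0, 0, 0], [0, 0, -3]]
    - [[0, 0, 0], [0, 0, 0]]

```text
clock: 2.35
tcp_pos: [0.493, 0.1115, 0.1938]
orientation: [0.356, -3.12, 0.0]
ft_force: [-0.2, -0.5, 0.2]
width: 0.002
gripper_force: 0.0
```

```bash
cat > st.py <<'E'
from h import *
o=ctrl.observe(); R=cv2.Rodrigues(np.array(o['orientation'],float))[0]; p=np.array(o['tcp_pos'])
print(o['clock'],p.round(4),R.round(3).tolist(),o['width'],np.round(o['ft_force'],2))
yb=np.array([-.225,.974,0]); print('to pad, tool axes',(R.T@(np.array([.5046,.094,.087])-p)).round(4),'yaw err',np.degrees(np.arctan2(R[:,1]@np.array([.974,.225,0]),R[:,1]@yb)))
E
python3 st.py; python3 -c "
from h import *
s=snap('scene','s1');cv2.imwrite('pics/s1c.png',cv2.resize(s['image'][60:270,200:420,::-1],None,fx=2.7,fy=2.7))"
```

```text
2.35 [0.493  0.1115 0.1938] [[-0.974, -0.225, -0.001], [-0.225, 0.974, -0.0], [0.001, -0.0, -1.0]] 0.002364206211262342 [-0.19 -0.55  0.2 ]
to pad, tool axes [-0.0074 -0.0196  0.1068] yaw err -0.011258129942789397
```

View pics/s1c.png

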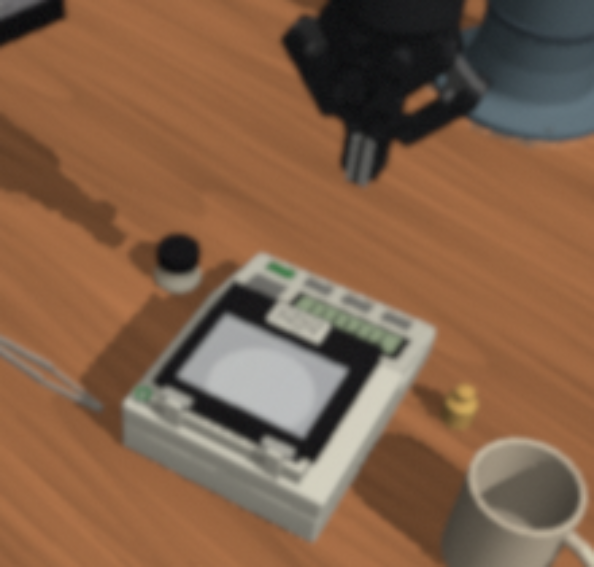

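The closed fingertip hangs above the balance at crop (360,180). The pad at (300,322) is clear. Centring, then descending to about 10 mm above.

>>> arm_command:
  plan:
    - [[-0.0074, -0.0196, 0], [0, 0, 0]]
    - [[0, 0, 0.03], [0, 0, 0]]
    - [[0, 0, 0.03], [0, 0, 0]]
    - [[0, 0, 0.025], [0, 0, 0]]
    - [[0, 0, 0.01], [0, 0, 0]]

```text
clock: 2.82
tcp_pos: [0.5019, 0.0934, 0.0957]
orientation: [0.352, -3.115, 0.002]
ft_force: [-1.0, 0.4, -0.4]
width: -0.001
gripper_force: 0.0
```

>>> arm_command:
  plan:
    - [[0, 0, 0], [0, 0, 0]]
    - [[0, 0, 0], [0, 0, 0]]

```text
clock: 2.98
tcp_pos: [0.5052, 0.0942, 0.0994]
orientation: [0.354, -3.121, 0.001]
ft_force: [-0.7, -0.2, 0.5]
width: -0.001
gripper_force: 0.0
```

```bash
python3 st.py; python3 -c "
from h import *
s=snap('scene','s2');cv2.imwrite('pics/s2c.png',cv2.resize(s['image'][130:240,250:370,::-1],None,fx=5,fy=5))"
```

```text
2.9833 [0.5052 0.0942 0.0994] [[-0.975, -0.224, -0.001], [-0.224, 0.975, -0.0], [0.001, -0.0, -1.0]] -0.0014438504353646382 [-0.7  -0.24  0.51]
to pad, tool axes [ 0.0006 -0.0001  0.0124] yaw err 0.06692418981583607
```

View pics/s2c.png

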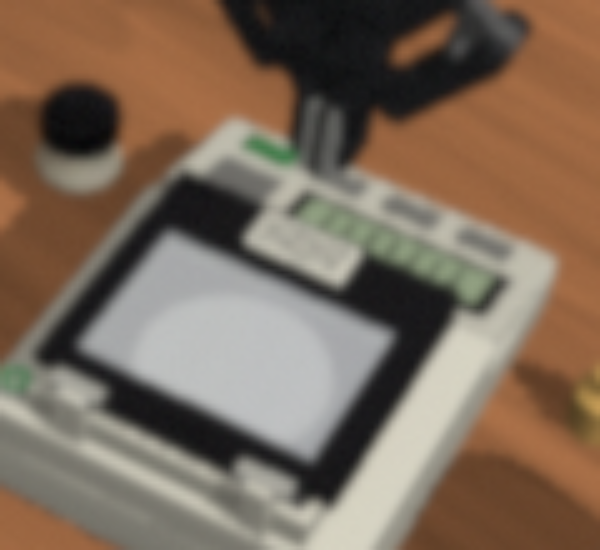

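```bash
python3 - <<'E'
from h import *
s=pickle.load(open('pics/s2.pkl','rb'))
t=np.array([.5052,.0942,.0994]);print('tcp proj',proj(s,[t,[.5046,.094,.087]]))
for uv in [(312,158),(314,161),(316,158),(310,160),(314,163),(311,178)]: print(uv,bydepth(s,uv).round(4))
print(s['image'][155:182:2,312:318:2].max(2).tolist())
s0=pickle.load(open('pics/scene0.pkl','rb')); print(bydepth(s0,[[311,178],[290,205],[325,190]]).round(4))
E
```

```text
tcp proj [[311.8653616  174.6300814 ]
 [311.24497352 178.59908679]]
(312, 158) [[0.5178 0.0962 0.1564]]
(314, 161) [[0.5159 0.1004 0.1501]]
(316, 158) [[0.5165 0.1039 0.161 ]]
(310, 160) [[0.5184 0.0929 0.1492]]
(314, 163) [[0.5163 0.1014 0.1458]]
(311, 178) [[0.5043 0.093  0.0878]]
[[82, 61, 94], [77, 67, 95], [68, 74, 91], [63, 82, 89], [71, 87, 96], [136, 112, 112], [166, 168, 151], [112, 145, 168], [147, 153, 137], [158, 148, 135], [159, 137, 147], [173, 175, 158], [168, 172, 176], [177, 174, 172]]
[[0.504  0.0928 0.0874]
 [0.5833 0.107  0.0833]
 [0.5059 0.1309 0.0834]]
```

The visible fingertip ends higher than the reported TCP, so I'm checking against both views before pressing.

```bash
python3 - <<'E'
from h import *
s=snap('scene','s3'); s1=pickle.load(open('pics/s1.pkl','rb')); s0=pickle.load(open('pics/scene0.pkl','rb'))
o=ctrl.observe(); print(o['clock'],np.round(o['tcp_pos'],4),np.round(o['q'],3))
for nm,x,t in(('s1',s1,[.493,.1115,.1938]),('s3',s,[.5052,.0942,.0994])):
    t=np.array(t); off=np.array([.974,.225,0])*.011
    print(nm,'tip front-bottom proj',proj(x,[t,t+off]))
    ch=(np.abs(x['image'].astype(int)-s0['image']).max(2)>40)&(x['range_z']>0)
    v,u=np.nonzero(ch); P=bydepth(x,np.c_[u,v]); d=np.hypot(*(P[:,:2]-t[:2]).T)
    k=(d<.03)&(P[:,2]>.092); i=np.argsort(P[k,2])[:8]; print(np.c_[u[k],v[k],P[k]][i].round(4))
tp=snap('top','t3'); z=tp['range_z']; print('top proj',proj(tp,[[.5052,.0942,.0994]]))
cv2.imwrite('pics/t3c.png',cv2.resize(tp['image'][185:290,190:315,::-1],None,fx=5,fy=5))
E
```

```text
3.0833 [0.5069 0.0948 0.1011] [-0.579  0.246  0.353  2.019 -0.109  0.891  1.629]
s1 tip front-bottom proj [[329.77070624 140.72295353]
 [327.18635824 144.26459977]]
[[3.340e+02 1.280e+02 5.016e-01 1.196e-01 2.341e-01]
 [3.350e+02 1.280e+02 5.010e-01 1.212e-01 2.347e-01]
 [3.340e+02 1.270e+02 5.015e-01 1.192e-01 2.360e-01]
 [3.330e+02 1.270e+02 5.034e-01 1.183e-01 2.366e-01]
 [3.290e+02 1.250e+02 5.043e-01 1.104e-01 2.368e-01]
 [3.280e+02 1.250e+02 5.057e-01 1.093e-01 2.369e-01]
 [3.330e+02 1.260e+02 5.029e-01 1.177e-01 2.381e-01]
 [3.350e+02 1.270e+02 5.028e-01 1.218e-01 2.384e-01]]
s3 tip front-bottom proj [[311.8653616  174.6300814 ]
 [309.37502717 178.10733654]]
[[3.100e+02 1.630e+02 5.168e-01 9.290e-02 1.399e-01]
 [3.120e+02 1.640e+02 5.171e-01 9.790e-02 1.410e-01]
 [3.130e+02 1.640e+02 5.162e-01 9.950e-02 1.416e-01]
 [3.090e+02 1.620e+02 5.179e-01 9.110e-02 1.421e-01]
 [3.100e+02 1.620e+02 5.170e-01 9.270e-02 1.426e-01]
 [3.110e+02 1.630e+02 5.178e-01 9.580e-02 1.428e-01]
 [3.120e+02 1.630e+02 5.171e-01 9.750e-02 1.435e-01]
 [3.120e+02 1.620e+02 5.150e-01 9.590e-02 1.435e-01]]
top proj [[242.64007639 240.54823007]]
```

View pics/t3c.png

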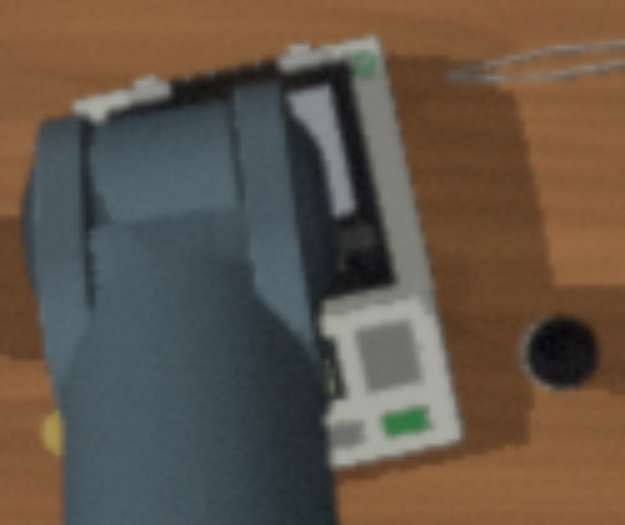

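The top view is blocked by the forearm. In both scene views the visible tip ends about 40 mm above the reported TCP, while its horizontal position agrees. I'll go down gently, guided by force and pictures rather than by the reported height.

>>> arm_command:
  plan:
    - [[0.001, 0, 0.002], [0, 0, 0]]
    - [[0, 0, 0.002], [0, 0, 0]]
    - [[0, 0, 0.002], [0, 0, 0]]
    - [[0, 0, 0.002], [0, 0, 0]]
    - [[0, 0, 0.001], [0, 0, 0]]

```text
clock: 3.55
tcp_pos: [0.504, 0.094, 0.0901]
orientation: [0.355, -3.121, -0.0]
ft_force: [0.1, -0.4, -0.6]
width: 0.001
gripper_force: 0.0
```

>>> arm_command:
  plan:
    - [[0, 0, 0.001], [0, 0, 0]]
    - [[0, 0, 0], [0, 0, 0]]

```text
clock: 3.72
tcp_pos: [0.504, 0.094, 0.089]
orientation: [0.355, -3.121, 0.0]
ft_force: [0.2, 1.0, 0.8]
width: 0.001
gripper_force: 0.0
```

```bash
cat > gap.py <<'E'
from h import *
import sys
s=snap('scene',sys.argv[1]); s0=pickle.load(open('pics/scene0.pkl','rb')); o=ctrl.observe(); t=np.array(o['tcp_pos'])
print(o['clock'],t.round(4),np.round(o['ft_force'],2))
ch=(np.abs(s['range_z']-s0['range_z'])>.015)&(s['range_z']>0)
v,u=np.nonzero(ch); P=bydepth(s,np.c_[u,v]); k=(np.hypot(*(P[:,:2]-t[:2]).T)<.025)&(P[:,2]>.08)
Q=np.c_[u[k],v[k],P[k]]; Q=Q[np.argsort(Q[:,4])]; print('lowest finger',Q[:6].round(4).tolist())
print('pad depth',bydepth(s,[[311,178],[308,179],[314,180]]).round(4).tolist())
E
python3 gap.py s4
```

```text
3.7667 [0.5041 0.094  0.0892] [-0.3  -0.39 -0.79]
lowest finger [[318.0, 178.0, 0.4948, 0.1033, 0.0885], [311.0, 167.0, 0.5129, 0.0941, 0.127], [316.0, 167.0, 0.507, 0.1016, 0.1281], [314.0, 168.0, 0.5119, 0.1005, 0.1282], [313.0, 168.0, 0.5136, 0.0994, 0.1287], [315.0, 168.0, 0.5113, 0.1024, 0.1291]]
pad depth [[0.5055, 0.0937, 0.0893], [0.5098, 0.0899, 0.0866], [0.5036, 0.1003, 0.087]]
```

>>> arm_command:
  plan:
    - [[0, 0, 0.001], [0, 0, 0]]
    - [[0, 0, 0.001], [0, 0, 0]]
    - [[0, 0, 0.001], [0, 0, 0]]
    - [[0, 0, 0], [0, 0, 0]]

```text
clock: 4.1
tcp_pos: [0.504, 0.094, 0.0861]
orientation: [0.355, -3.121, 0.0]
ft_force: [-0.4, 0.1, -0.3]
width: -0.001
gripper_force: 0.0
```

```bash
python3 gap.py s5
```

```text
4.15 [0.5041 0.094  0.0862] [-0.15 -0.36  0.35]
lowest finger [[318.0, 178.0, 0.4942, 0.1029, 0.0877], [316.0, 168.0, 0.5051, 0.1008, 0.1233], [315.0, 169.0, 0.5101, 0.102, 0.1252], [313.0, 169.0, 0.5139, 0.1, 0.1265], [309.0, 167.0, 0.5158, 0.0915, 0.1272], [314.0, 169.0, 0.5133, 0.1018, 0.1274]]
pad depth [[0.5029, 0.0921, 0.086], [0.5096, 0.0898, 0.0864], [0.5045, 0.1009, 0.0881]]
```

There's no force at the reported 0.086, so the tip really is higher. Continuing in small steps.

>>> arm_command:
  plan:
    - [[0, 0, 0.001], [0, 0, 0]]
    - [[0, 0, 0.001], [0, 0, 0]]
    - [[0, 0, 0.001], [0, 0, 0]]
    - [[0, 0, 0], [0, 0, 0]]

```text
clock: 4.48
tcp_pos: [0.504, 0.094, 0.0831]
orientation: [0.355, -3.121, 0.0]
ft_force: [0.1, 0.5, 0.1]
width: -0.001
gripper_force: 0.0
```

```bash
python3 gap.py s6; python3 -c "
from h import *
s=pickle.load(open('pics/s6.pkl','rb'))
cv2.imwrite('pics/s6c.png',cv2.resize(s['image'][130:240,250:370,::-1],None,fx=5,fy=5))"
```

```text
4.5333 [0.5041 0.094  0.0832] [-0.08 -0.2  -0.8 ]
lowest finger [[318.0, 178.0, 0.4932, 0.1023, 0.0864], [310.0, 169.0, 0.5145, 0.0937, 0.1222], [315.0, 170.0, 0.5097, 0.1022, 0.1223], [316.0, 169.0, 0.5063, 0.1019, 0.1223], [311.0, 169.0, 0.5143, 0.0958, 0.1236], [309.0, 168.0, 0.515, 0.0914, 0.1237]]
pad depth [[0.5038, 0.0927, 0.0871], [0.5099, 0.09, 0.0868], [0.5031, 0.1, 0.0864]]
```

View pics/s6c.png

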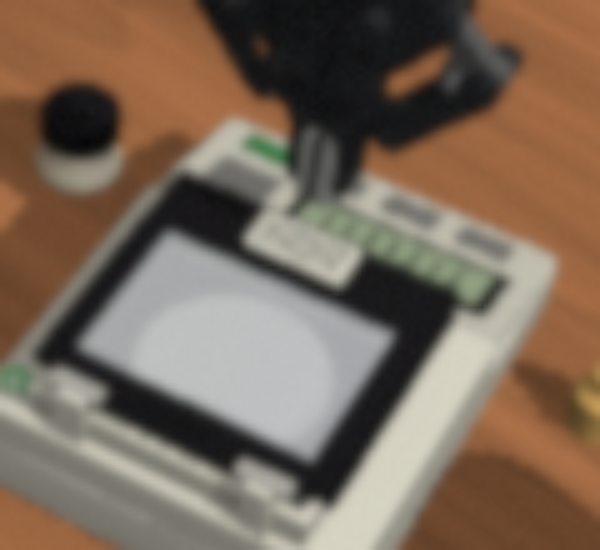

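The tip at crop (320,200) is still clear above the pad at (303,245). Depth puts the gap at about 34 mm. Going down 20 mm.

>>> arm_command:
  plan:
    - [[0, 0, 0.004], [0, 0, 0]]
    - [[0, 0, 0.004], [0, 0, 0]]
    - [[0, 0, 0.004], [0, 0, 0]]
    - [[0, 0, 0.004], [0, 0, 0]]
    - [[0, 0, 0.004], [0, 0, 0]]

```text
clock: 4.95
tcp_pos: [0.504, 0.094, 0.0627]
orientation: [0.355, -3.121, 0.0]
ft_force: [0.0, 0.1, -0.5]
width: 0.004
gripper_force: 0.0
```

>>> arm_command:
  plan:
    - [[0, 0, 0], [0, 0, 0]]
    - [[0, 0, 0], [0, 0, 0]]

```text
clock: 5.12
tcp_pos: [0.5038, 0.0939, 0.0629]
orientation: [0.355, -3.12, 0.0]
ft_force: [0.8, 0.5, -0.1]
width: 0.001
gripper_force: 0.0
```

```bash
python3 gap.py s7; python3 -c "
from h import *
s=pickle.load(open('pics/s7.pkl','rb'))
cv2.imwrite('pics/s7c.png',cv2.resize(s['image'][130:240,250:370,::-1],None,fx=5,fy=5))"
```

```text
5.1667 [0.5042 0.094  0.0632] [ 0.29  0.09 -0.53]
lowest finger [[318.0, 178.0, 0.4941, 0.1029, 0.0876], [314.0, 177.0, 0.5072, 0.1013, 0.0995], [312.0, 177.0, 0.5117, 0.0995, 0.1016], [309.0, 176.0, 0.5142, 0.0939, 0.1021], [314.0, 176.0, 0.5075, 0.1011, 0.1025], [310.0, 176.0, 0.5138, 0.0959, 0.1033]]
pad depth [[0.5028, 0.092, 0.0859], [0.51, 0.09, 0.0868], [0.5028, 0.0998, 0.086]]
```

View pics/s7c.png

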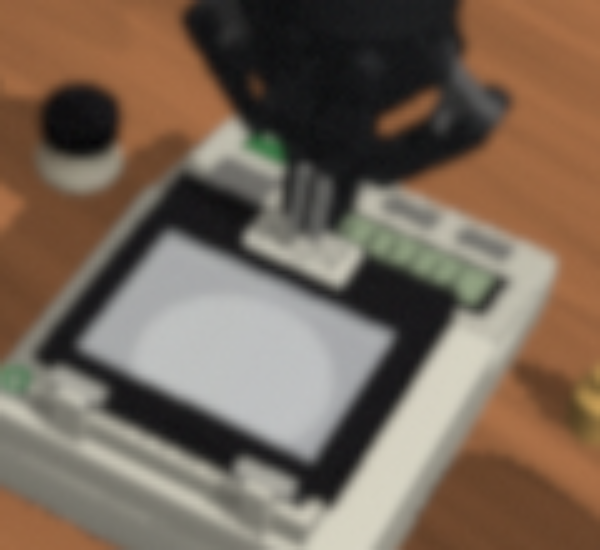

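The fingertip is now directly over the pad at (305,240), centred across it, about 12 mm above by depth. Another 8 mm, then 1 mm steps.

>>> arm_command:
  plan:
    - [[0, 0, 0.002], [0, 0, 0]]
    - [[0, 0, 0.002], [0, 0, 0]]
    - [[0, 0, 0.002], [0, 0, 0]]
    - [[0, 0, 0.002], [0, 0, 0]]
    - [[0, 0, 0], [0, 0, 0]]

```text
clock: 5.58
tcp_pos: [0.5038, 0.094, 0.0549]
orientation: [0.355, -3.121, 0.0]
ft_force: [-0.2, 0.1, -0.3]
width: -0.0
gripper_force: 0.0
```

```bash
python3 gap.py s8
```

```text
5.6333 [0.5039 0.094  0.0551] [-0.1   0.48 -0.26]
lowest finger [[318.0, 178.0, 0.4937, 0.1026, 0.0871], [311.0, 179.0, 0.5138, 0.0994, 0.0973], [309.0, 178.0, 0.5151, 0.0953, 0.098], [310.0, 178.0, 0.5139, 0.0968, 0.0982], [316.0, 179.0, 0.5075, 0.1069, 0.0982], [307.0, 175.0, 0.5122, 0.0876, 0.0986]]
pad depth [[0.5144, 0.0994, 0.1007], [0.5107, 0.0905, 0.0877], [0.5048, 0.1011, 0.0886]]
```

>>> arm_command:
  plan:
    - [[0, 0, 0.001], [0, 0, 0]]
    - [[0, 0, 0.001], [0, 0, 0]]
    - [[0, 0, 0.001], [0, 0, 0]]
    - [[0, 0, 0], [0, 0, 0]]

```text
clock: 5.97
tcp_pos: [0.5041, 0.094, 0.0522]
orientation: [0.355, -3.121, 0.0]
ft_force: [0.3, -0.1, -0.2]
width: 0.003
gripper_force: 0.0
```

>>> arm_command:
  plan:
    - [[0, 0, 0.001], [0, 0, 0]]
    - [[0, 0, 0.001], [0, 0, 0]]
    - [[0, 0, 0], [0, 0, 0]]
    - [[0, 0, 0], [0, 0, 0]]

```text
clock: 6.3
tcp_pos: [0.5042, 0.094, 0.0504]
orientation: [0.355, -3.121, 0.0]
ft_force: [0.2, 0.6, 0.2]
width: -0.002
gripper_force: 0.0
```

>>> arm_command:
  plan:
    - [[0, 0, 0.001], [0, 0, 0]]
    - [[0, 0, 0.001], [0, 0, 0]]
    - [[0, 0, 0], [0, 0, 0]]
    - [[0, 0, 0], [0, 0, 0]]

```text
clock: 6.63
tcp_pos: [0.5042, 0.094, 0.0484]
orientation: [0.355, -3.121, -0.0]
ft_force: [-1.5, -0.4, 0.9]
width: -0.001
gripper_force: 1.0
```

>>> arm_command:
  plan:
    - [[0, 0, 0.001], [0, 0, 0]]
    - [[0, 0, 0], [0, 0, 0]]
    - [[0, 0, 0], [0, 0, 0]]

```text
clock: 6.88
tcp_pos: [0.5042, 0.094, 0.0474]
orientation: [0.355, -3.121, 0.0]
ft_force: [0.2, 0.8, 2.0]
width: 0.003
gripper_force: 1.4
```

>>> arm_command:
  plan:
    - [[0, 0, 0.001], [0, 0, 0]]
    - [[0, 0, 0.001], [0, 0, 0]]
    - [[0, 0, 0], [0, 0, 0]]
    - [[0, 0, 0], [0, 0, 0]]

```text
clock: 7.22
tcp_pos: [0.5042, 0.094, 0.0454]
orientation: [0.355, -3.121, -0.0]
ft_force: [-2.0, -0.6, 3.8]
width: -0.003
gripper_force: 2.0
```

>>> arm_command:
  plan:
    - [[0, 0, 0.001], [0, 0, 0]]
    - [[0, 0, 0], [0, 0, 0]]
    - [[0, 0, 0], [0, 0, 0]]

```text
clock: 7.47
tcp_pos: [0.5042, 0.094, 0.0448]
orientation: [0.355, -3.121, -0.0]
ft_force: [-2.8, -0.6, 7.3]
width: -0.004
gripper_force: 3.4
```

The force of 7.3 N means the firm stop is reached. Lifting straight up quickly, then backing off toward the robot.

>>> arm_command:
  plan:
    - [[0, 0, -0.015], [0, 0, 0]]
    - [[0, 0, -0.035], [0, 0, 0]]
    - [[0.01, 0, -0.038], [0, 0, 0]]
    - [[0.015, 0, -0.036], [0, 0, 0]]
    - [[0.02, 0, -0.034], [0, 0, 0]]

```text
clock: 7.88
tcp_pos: [0.4612, 0.0841, 0.204]
orientation: [-0.355, 3.119, -0.001]
ft_force: [0.1, 1.3, 1.0]
width: -0.002
gripper_force: 0.0
```

>>> arm_command:
  plan:
    - [[0.025, 0, -0.03], [0, 0, 0]]
    - [[0.025, 0, -0.02], [0, 0, 0]]
    - [[0, 0, 0], [0, 0, 0]]
    - [[0, 0, 0], [0, 0, 0]]
    - [[0, 0, 0], [0, 0, 0]]

```text
clock: 8.3
tcp_pos: [0.4117, 0.0729, 0.2516]
orientation: [-0.355, 3.121, 0.0]
ft_force: [-0.6, 0.6, -1.2]
width: -0.001
gripper_force: 0.0
```

>>> arm_command:
  plan:
    - [[0, 0, 0], [0, 0, 0]]
    - [[0, 0, 0], [0, 0, 0]]
    - [[0, 0, 0], [0, 0, 0]]
    - [[0, 0, 0], [0, 0, 0]]
    - [[0, 0, 0], [0, 0, 0]]

```text
clock: 8.72
tcp_pos: [0.4117, 0.0726, 0.2517]
orientation: [0.355, -3.12, 0.001]
ft_force: [-0.7, -0.0, 0.8]
width: 0.001
gripper_force: 0.0
```

>>> arm_command:
  plan:
    - [[0, 0, 0], [0, 0, 0]]
    - [[0, 0, 0], [0, 0, 0]]
    - [[0, 0, 0], [0, 0, 0]]
    - [[0, 0, 0], [0, 0, 0]]
    - [[0, 0, 0], [0, 0, 0]]

```text
clock: 9.13
tcp_pos: [0.4117, 0.0727, 0.2525]
orientation: [-0.355, 3.121, 0.0]
ft_force: [0.6, 0.8, -0.9]
width: -0.001
gripper_force: 0.0
```

>>> arm_command:
  plan:
    - [[0, 0, 0], [0, 0, 0]]
    - [[0, 0, 0], [0, 0, 0]]
    - [[0, 0, 0], [0, 0, 0]]
    - [[0, 0, 0], [0, 0, 0]]
    - [[0, 0, 0], [0, 0, 0]]

```text
clock: 9.55
tcp_pos: [0.4117, 0.0727, 0.2524]
orientation: [-0.355, 3.121, 0.0]
ft_force: [-0.4, -0.2, 0.7]
width: 0.002
gripper_force: 0.0
```

>>> arm_command:
  plan:
    - [[0, 0, 0], [0, 0, 0]]
    - [[0, 0, 0], [0, 0, 0]]
    - [[0, 0, 0], [0, 0, 0]]
    - [[0, 0, 0], [0, 0, 0]]
    - [[0, 0, 0], [0, 0, 0]]

```text
clock: 9.97
tcp_pos: [0.4117, 0.0727, 0.2524]
orientation: [-0.355, 3.121, 0.0]
ft_force: [-0.5, -0.0, 0.8]
width: 0.003
gripper_force: 0.0
```

```bash
python3 -c "
from h import *
s=snap('scene','e1');cv2.imwrite('pics/e1c.png',cv2.resize(s['image'][60:300,170:440,::-1],None,fx=2.2,fy=2.2))
print(ctrl.observe()['clock'],ctrl.observe()['tcp_pos'])"
```

```text
10.0167 [0.41163729 0.07270908 0.25234543]
```

View pics/e1c.png

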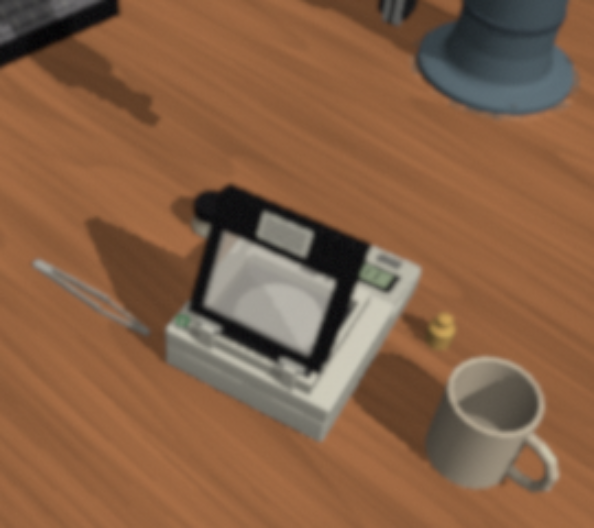

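The lid is up, with its pad at crop (285,233), the finger well clear, and nothing else disturbed. I'll wait, then check that it's fully open and steady.

>>> arm_command:
  plan:
    - [[0, 0, 0], [0, 0, 0]]
    - [[0, 0, 0], [0, 0, 0]]
    - [[0, 0, 0], [0, 0, 0]]
    - [[0, 0, 0], [0, 0, 0]]
    - [[0, 0, 0], [0, 0, 0]]

```text
clock: 10.43
tcp_pos: [0.4117, 0.0727, 0.2524]
orientation: [0.355, -3.121, 0.0]
ft_force: [-0.1, -0.5, 0.5]
width: 0.006
gripper_force: 0.0
```

>>> arm_command:
  plan:
    - [[0, 0, 0], [0, 0, 0]]
    - [[0, 0, 0], [0, 0, 0]]
    - [[0, 0, 0], [0, 0, 0]]
    - [[0, 0, 0], [0, 0, 0]]
    - [[0, 0, 0], [0, 0, 0]]

```text
clock: 10.85
tcp_pos: [0.4117, 0.0727, 0.2524]
orientation: [-0.355, 3.121, 0.0]
ft_force: [-0.0, 0.3, -0.0]
width: -0.001
gripper_force: 0.0
```

>>> arm_command:
  plan:
    - [[0, 0, 0], [0, 0, 0]]
    - [[0, 0, 0], [0, 0, 0]]
    - [[0, 0, 0], [0, 0, 0]]
    - [[0, 0, 0], [0, 0, 0]]
    - [[0, 0, 0], [0, 0, 0]]

```text
clock: 11.27
tcp_pos: [0.4117, 0.0727, 0.2524]
orientation: [-0.355, 3.121, -0.0]
ft_force: [-0.3, 0.1, 0.3]
width: -0.002
gripper_force: 0.0
```

```bash
python3 -c "
from h import *
a=pickle.load(open('pics/e1.pkl','rb'));s=snap('scene','e2')
for x in(a,s): print(bydepth(x,[[299,166],[275,146],[335,172]]).round(4).tolist())
print(np.abs(a['image'].astype(int)-s['image']).max(2)[60:300,170:440].max(), ctrl.observe()['clock'])
s0=pickle.load(open('pics/scene0.pkl','rb')); d=np.abs(s0['image'].astype(int)-s['image']).max(2)
for n,(u0,u1,v0,v1) in dict(mug=(362,425,220,285),wt=(362,380,200,218),tw=(182,240,175,212),balrear=(245,325,215,255)).items(): print(n,np.percentile(d[v0:v1,u0:u1],99))
"
```

```text
[[0.5721, 0.1075, 0.1831], [0.573, 0.0508, 0.1931], [0.5477, 0.1651, 0.1933]]
[[0.5726, 0.1079, 0.1838], [0.5725, 0.0504, 0.1926], [0.5475, 0.1651, 0.1931]]
12 11.3167
mug 3.0
wt 3.0
tw 53.0
balrear 105.0
```

The front edge is at about 0.194 m (fully open) and steady between the two pictures. The mug and weight are unchanged. The tweezers and rear regions did change, which fits the open lid and its shadow.

```bash
python3 -c "
from plant import ctrl
print(ctrl.hand_in())"
```

```text
the job is handed in; nothing more can be done
None
```

I pressed the thumb pad once to its firm stop (about 7 N) and took the finger away; the lid swung fully open by itself (front edge about 194 mm up), was still open about 3.5 s later, nothing around it looked disturbed, and I handed the job in at about 11.3 s.

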